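# Bypass and pull the irrigation strainer

## Robot

A 7-joint arm with a two-finger parallel gripper is mounted at the origin on the work surface. World frame = base frame: x ahead of the robot, y to its left, z up, the work surface at z = 0. Lengths are in m, angles in rad, forces in N, time in s.
With the tool pointing down it reaches from about 0.35 to 0.775 m from the base axis. Payload 3.1 kg.
Tool frame: the origin (TCP) lies midway between the tips of the shut fingers; the grasp point (between the pads) lies 19 mm behind it; z points along the fingers, y is the line along which they close (so a half turn about z gives the same grasp; the last joint's range is limited). The gripper opens to 85 mm and grips with 20 to 120 N. Pads are 22 mm wide; open, the fingers measure 114 mm over their backs; the gripper's body (76 mm by 85 mm) begins 54 mm behind the grasp point. The pads swing forward as they close: fully open they stand 13 mm farther back than shut.
Start: joints at [-1.351, 0.311, 0.014, 1.512, -0.004, 1.319, -0.027], TCP at [0.142, 0.531, 0.231] pointing down, gripper open.
Joint ranges: [-2.7, 2.7], [-0.3, 1.91], [-1.27, 1.3], [0.12, 2.57], [-1.44, 4.58], [0.2, 2.03], [-3.05, 3.05]. Speed limits (rad/s): [2.79, 2.79, 3.14, 3.14, 3.14, 3.14, 3.14].

## Interface

Orientations are given as a unit quaternion [w, x, y, z].
In Python, from rig import robot gives the robot as it stands.
- The arm moves only by the tool play_rows, never from a script. Its arguments are lists of equal length, an entry for each row: "dp": the shift along the tool's x, y, z in m, a list of three; "spin": the turn about the tool's z in rad. A call has 1 to 20 rows; each row shifts and turns the commanded pose from where the row before left it, along the tool's axes as they then stand; what a row does not reach is not made up. A row lasts 1/10 s, in which the tool goes at most 50 mm and 8.59 degrees, less where a joint would pass 70% of its speed; a pose out of reach is approached as far as the arm can. A call is refused whole if a number of a shift passes 0.05 or a number of a turn 0.15, either way. A call with a gripper value outside its range is refused whole. "gripper" is the closure in counts, from 0 (fully open) to 255 (shut), set as the call begins (left out, the last holds). The fingers move at their own pace and stop on an object; "force" is the grip in N (left out, the last holds). Time passes only in rows, so rows that do not move let the fingers close. It gives the time, the measured TCP pose, the force, the opening and the grip force at its end, in the units of the state.
- robot.observe(): the state, without advancing time (a new reading comes with each control period).
- robot.snapshot(name): name is "side" or "top"; returns (picture, depth): 420x560x3 uint8, red, green, blue; 420x560 float32, m along the optical axis (not along the pixel's ray), 0 where there is no reading.
- robot.calibration(name): a dict with "fx", "fy", "cx", "cy" (pixels), "xyz" and "attitude" of the camera in the world. Camera axes: x right, y up, looking along -z (the intrinsics and any distortion apply to the point x, -y, -z); pixel columns grow to the right and rows downward; lengths in m; the calibration is good to about 2 mm. A picture is of the moment at which its call begins. calibration takes no time and is no camera call.
- robot.job_done(): hands the job in; it is judged then, once.
The state is a dict: "t": time; "joint_positions": joint angles; "dq": joint speeds; "tau": joint torques, N m; "ee_pos": TCP position; "ee_rot": TCP orientation; "ft_force": force on the tool from outside, world axes, zero at the start; "wrist_torque": the same for the moment, N m; "opening": finger opening in m; "grip_force": force on a finger pad.
Only numpy, scipy, OpenCV 4.12 (cv2) and the standard library are available. Lean on these libraries where they do the work, as an engineer would, in place of code of your own. Each camera call takes 0.05 s, during which the arm holds its last target. There are 200 camera calls.

## Task

The drip line's strainer has to be checked while the seedlings stay watered: first set the bypass valve's lever to half open (45 degrees, midway between its two stops), and only then draw the strainer up out of its filter housing by the grip on its top. Hold it in the air over the drip tray, grip end up and tipped about 45 degrees from upright, with its lower end above the middle part of the tray and a good hand's breadth (8 cm or more) above the bench; finish while still holding it there, still. Leave the valve as you set it and do not disturb the pots, bottle, jar, wrench or ring nut.

Things in the scene. Friction and masses are not known exactly. Their poses are not given: they have to be found in the camera images.
- lever (a joint): Angle of the bypass ball valve's lever about its vertical pivot, rad. 0 = shut: lever square across the pipe, pointing to the valve's -x; 1.571 = fully open: along the pipe, pointing to the valve's -y. Grows anticlockwise seen from above. Stops at both ends; stays where it is left (friction about 0.15 N m, no spring). Starts between 0 and 0.35.
- lever_grip (a point): Where the lever is best pinched: centre of the black sleeve's section, 85 mm from the pivot, 125 mm above the bench. +x points along the lever to the pivot, z up. The sleeve is a bar 14 mm wide, 22 mm tall (114 to 136 mm above the bench), from 25 to 110 mm from the pivot; pipe and clamps below stay under 90 mm.
- valve_pivot (a point): On the valve's vertical pivot axis at the lever's mid-height, 125 mm above the bench. Axes as the body valve's.
- valve: Brass ball valve in a grey plastic pipe (26 mm thick, 150 mm long, axis 70 mm above the bench) on a grey foot plate 100 x 150 mm, bolted down. Origin: centre of the foot plate's underside. The pipe runs along its y; z up; the shut lever points to -x. Valve and filter may stand either one on the left or the right.
- filter: Open black round filter housing, 68 mm outside, 56 mm bore, rim 120 mm above the bench, with two pipe stubs (along its y, axis 85 mm up, reaching 71 mm out) on a grey foot plate 110 x 110 mm, bolted down. Origin: centre of the foot plate's underside, z up along the bore's axis.
- strainer: Strainer standing loose in the filter: steel mesh cylinder 40 mm across, 85 mm long, white ribs; white flange 66 mm across (z 85 to 93 mm) resting on the rim; white grip bar on top (z 93 to 145 mm, 18 mm thick along y, 40 mm wide along x). 120 g. Origin: centre of its lower end, 35 mm above the bench at the start; z along its axis to the grip. Comes straight up; free once raised 85 mm.
- strainer_grip (a point): Point inside the grip bar where it is best pinched, on the strainer's axis 123 mm above its lower end (starts 158 mm above the bench). Axes as the strainer's: pinch along its y (18 mm).
- tray: Grey plastic drip tray, open on top, 200 mm (its x) x 160 mm (its y), 30 mm high, walls 4 mm, fixed. Origin: centre of its underside.
- ring_nut: Bystander: the housing's black ring nut, 84 mm outside, 67 mm inside, 22 mm high, lying flat on the bench. Origin: centre of its underside.
- pot1: Bystander: green plastic pot 96 mm across and 76 mm high with seedlings to about 180 mm. Origin: centre of its underside.
- pot2: Bystander: pot like pot1.
- pot3: Bystander: pot like pot1.
- bottle: Bystander: white bottle 66 mm in diameter, 170 mm high. Origin: centre of its underside.
- wrench: Bystander: steel wrench 180 mm long lying along its x. Origin: on the bench under its middle.
- jar: Bystander: amber jar 64 mm in diameter, 70 mm high. Origin: centre of its underside.
Things that resemble listed ones, but are neither listed nor needed, are in the scene too. What is shaped like the valve but blue or orange is not meant.

How it is judged:
On the way, in this order (a step that is already met when the one before it is completed fails the run):
1. the bypass lever stands half open, at rest, with the strainer still seated in its housing (value of joint lever between 0.635 and 0.935 rad and velocity of joint lever between -0.05 and 0.05 rad/s and distance of strainer from where it was at the start of the episode below 0.012 m), for 0.3 s.
2. the strainer is drawn wholly out of its housing in the fingers (z of strainer in the frame of filter above 0.122 m and contact force between the fingers and strainer above 0.5 N), for 0.1 s.
At the end, for the whole second after the job is handed in: Lever at 45 deg +-8.6; strainer held in the fingers, at rest, touching neither housing nor tray, its axis 45 deg +-13 from upright, grip end up; the centre of its lower end 70 mm or more above the bench and within 85 mm (tray x) and 65 mm (tray y) of the tray's centre (value of joint lever between 0.635 and 0.935 rad and contact force between the fingers and strainer above 0.5 N and contact force between strainer and filter below 0.1 N and contact force between strainer and tray below 0.1 N and angle between strainer's own z axis and vertical between 0.56 and 1.01 rad and height (world z) of strainer above 0.07 m and x of strainer in the frame of tray between -0.085 and 0.085 m and y of strainer in the frame of tray between -0.065 and 0.065 m and linear speed of strainer below 0.03 m/s); the arm keeps its last pose, push and grip.
It fails at once if a pot is pushed away or knocked over (distance of any of pot1, pot2, pot3 from where it was at the start of the episode above 0.03 m or angle between any of pot1, pot2, pot3's own z axis and vertical above 0.4 rad).
It fails at once if a bottle or jar is pushed away or knocked over (distance of any of bottle, jar from where it was at the start of the episode above 0.03 m or angle between any of bottle, jar's own z axis and vertical above 0.4 rad).
It fails at once if a ring nut or wrench is pushed away or knocked over (distance of any of ring_nut, wrench from where it was at the start of the episode above 0.03 m or angle between any of ring_nut, wrench's own z axis and vertical above 0.4 rad).
It also fails if it takes over 59 s, if anything falls off the work surface, if the arm or the gripper's body presses on something with over 40 N, if the wrist force passes 120 N, or if a joint passes its speed limit or range.

## Working session

There is one attempt and no reset: what is moved stays moved. The work goes in short steps, Python scripts to look and compute and a tool call to move; the robot and the scene stay as the last step left them, time stands still between calls to the robot, and variables do not carry over. Pictures are saved under pics/ and viewed, at most 10 in all, crops included, and the job is handed in when it is done.

Besides the shell and the picture viewer there is one more tool, called after "Emit:" as a command line: name --pt "numbers of a row" for each row, then --argument value for the rest. play_rows: Moves the arm, as the interface text tells. Its arguments: {"type":"object","properties":{"dp":{"type":"array","items":{"type":"array","items":{"type":"number"}}},"spin":{"type":"array","items":{"type":"number"}},"gripper":{"type":"number"},"force":{"type":"number"}},"required":["dp","spin"]}

```bash
mkdir -p pics; cat > h.py <<'E'
import numpy as np,cv2
from scipy.spatial.transform import Rotation as R
from rig import robot
def Rq(q): return R.from_quat([q[1],q[2],q[3],q[0]])
def snap(n):
    im,d=robot.snapshot(n); np.savez(f'/tmp/{n}.npz',im=im,d=d); return im,d
def load(n):
    z=np.load(f'/tmp/{n}.npz'); return z['im'],z['d']
def cloud(n,d):
    c=robot.calibration(n); v,u=np.mgrid[:420,:560]
    x=(u-c['cx'])/c['fx'];y=(v-c['cy'])/c['fy']
    P=np.stack([x*d,-y*d,-d],-1)
    W=P@Rq(c['attitude']).as_matrix().T+np.array(c['xyz']); W[d==0]=np.nan
    return W
E
python3 - <<'E'
from h import *
print(robot.observe())
for n in('top','side'):
    im,d=snap(n); cv2.imwrite(f'pics/{n}0.png',im[...,::-1]); print(robot.calibration(n))
E
```

```text
{'t': 0.0, 'joint_positions': array([-1.35070252,  0.31172212,  0.01399405,  1.51310141, -0.00440006,
        1.3191784 , -0.02720812]), 'dq': array([-6.82252209e-04, -6.54222997e-04, -2.76772256e-03, -4.71130440e-04,
        4.78823283e-05, -2.35847707e-04,  1.30288102e-03]), 'tau': array([-9.57220914e-05, -3.79907513e+01,  1.46000781e-01, -2.30590761e+01,
        1.21382557e-02,  1.35708277e-02,  1.29703608e-05]), 'ee_pos': array([0.14214533, 0.53054499, 0.23020511]), 'ee_rot': array([-1.06662589e-04,  1.30490371e-01,  9.91448863e-01, -1.18447376e-03]), 'ft_force': array([ 0.56874736, -0.144736  , -0.09630112]), 'wrist_torque': array([-0.02150076, -0.02226949, -0.02825401]), 'grip_force': 0.0, 'opening': 0.08511073897035179}
{'fx': 397.7746904529295, 'fy': 397.7746904529295, 'cx': 280.4878660316215, 'cy': 208.14399335673303, 'xyz': array([ 0.30663768, -0.02586775,  1.55652824]), 'attitude': array([ 0.70732634,  0.05775739, -0.04553893, -0.70305031])}
{'fx': 401.6682313459448, 'fy': 401.6682313459448, 'cx': 284.79616901080107, 'cy': 204.81324265217015, 'xyz': array([ 0.04062552, -0.93465008,  0.73362057]), 'attitude': array([ 0.84522598,  0.48272536, -0.1176118 , -0.19681649])}
```

View pics/top0.png

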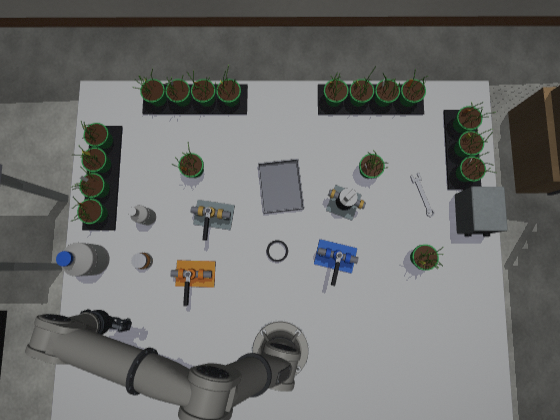

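View pics/side0.png

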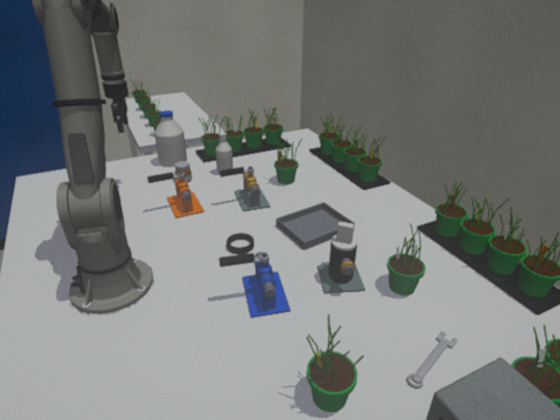

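The top view shows the grey valve at (212,214) with its black lever pointing down the image to (207,235). The filter and strainer are at (347,200), the tray at (281,187) and the ring nut at (277,251). The blue and orange valves are decoys. Next I measure the poses from the depth.

```bash
python3 - <<'E'
from h import *
im,d=load('top'); W=cloud('top',d)
def reg(u0,u1,v0,v1,z0,z1,extra=None):
    m=np.zeros((420,560),bool); m[v0:v1,u0:u1]=1
    m&=(W[...,2]>z0)&(W[...,2]<z1)
    if extra is not None: m&=extra
    return m
def rect(m,nm):
    p=W[m][:,:2].astype(np.float32); r=cv2.minAreaRect(p*1000); print(nm,len(p),'z',np.median(W[m][:,2]).round(4),'mean',p.mean(0).round(4),r)
I=im.astype(int); 
print('bench z',np.nanmedian(W[240:300,380:400,2]))
rect(reg(195,240,215,245,.118,.15),'lever high')
dark=(I.max(-1)<60)
rect(reg(195,215,212,245,.08,.2,dark),'lever dark')
rect(reg(185,240,195,235,.03,.112),'pipe')
rect(reg(185,240,195,235,.003,.02),'plate')
rect(reg(325,370,180,220,.158,.2),'grip top')
rect(reg(325,370,180,220,.118,.14),'flange')
rect(reg(325,370,180,220,.003,.02),'fplate')
rect(reg(325,370,180,220,.06,.105),'stubs')
rect(reg(255,306,155,218,.022,.04),'tray rim')
rect(reg(255,306,155,218,.001,.04),'tray all')
rect(reg(264,292,236,264,.008,.04),'nut')
cv2.imwrite('pics/c1.png',np.hstack([cv2.resize(im[190:250,180:250,::-1],(400,343),interpolation=2),cv2.resize(im[170:230,315:385,::-1],(400,343),interpolation=2)]))
E
```

```text
bench z -0.0010061458535051138
lever high 118 z 0.1333 mean [0.4438 0.269 ] ((445.6228332519531, 269.9915466308594), (15.198408126831055, 92.89540100097656), 87.22663116455078)
lever dark 108 z 0.1335 mean [0.4451 0.2685] ((453.63323974609375, 264.7478942871094), (101.21981811523438, 29.58368682861328), 3.4846701622009277)
pipe 302 z 0.0804 mean [0.5061 0.2613] ((508.4101257324219, 264.8773193359375), (149.8863525390625, 37.75312423706055), 83.40280151367188)
plate 676 z 0.0068 mean [0.5063 0.2651] ((508.90972900390625, 272.8193359375), (155.63047790527344, 217.70741271972656), 0.3030487895011902)
grip top 64 z 0.1778 mean [ 0.5575 -0.2439] ((558.8988647460938, -244.70339965820312), (17.292028427124023, 39.07756042480469), 44.90850830078125)
flange 196 z 0.1267 mean [ 0.5558 -0.2427] ((558.1262817382812, -245.49411010742188), (65.79537963867188, 63.949405670166016), 81.54679870605469)
fplate 448 z 0.0066 mean [ 0.5539 -0.2467] ((571.439208984375, -260.8882751464844), (174.26824951171875, 157.40757751464844), 89.56948852539062)
stubs 188 z 0.095 mean [ 0.5528 -0.2406] ((550.8034057617188, -241.83251953125), (141.1307373046875, 49.629371643066406), 68.52730560302734)
tray rim 211 z 0.0286 mean [0.6268 0.0011] ((622.0642700195312, 2.2133331298828125), (200.847900390625, 160.19813537597656), 6.858032703399658)
tray all 1945 z 0.0047 mean [0.6242 0.0047] ((625.8351440429688, 5.259368896484375), (252.77197265625, 201.3793487548828), 0.16058577597141266)
nut 142 z 0.0209 mean [0.3674 0.0138] ((368.4972229003906, 15.984964370727539), (80.9572525024414, 81.27303314208984), 0.2599870264530182)
```

View pics/c1.png

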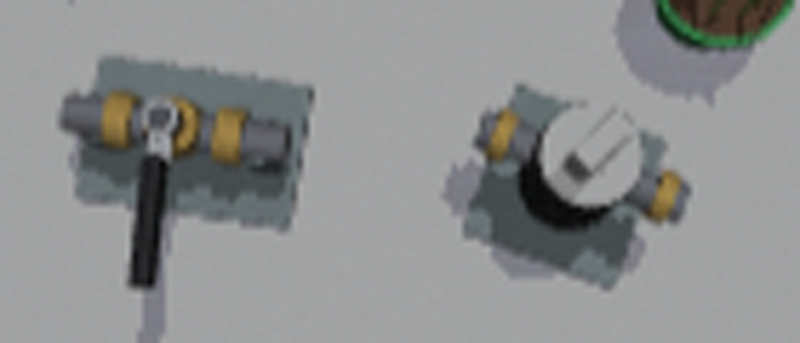

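The crop confirms it: the lever is almost shut, with its pivot over the foot plate's centre at about (0.508, 0.266). The strainer's grip is at about (0.559, -0.245), and its thin direction lies near 45° in the world frame. The tool can't tilt, so I'll tip the strainer by turning it in the fingers against the tray's fixed wall.

```bash
cat >> h.py <<'E'
def go(pos,psi=None):
    o=robot.observe(); M=Rq(o['ee_rot']); m=M.as_matrix()
    now=np.degrees(np.arctan2(m[1,1],m[0,1]))
    dp=m.T@(np.array(pos)-o['ee_pos']); s=0
    if psi is not None: s=-np.radians((psi-now+180)%360-180)
    print('t',round(o['t'],2),'pos',o['ee_pos'].round(4),'psi',now.round(2),'tilt',m[2,2].round(4),'q7',o['joint_positions'][6].round(2),'\n dp',dp.round(4),'spin',round(s,3),'f',o['ft_force'].round(1),'open',round(o['opening'],4),'grip',round(o['grip_force'],1))
    # dp if the spin comes first
    c,si=np.cos(s),np.sin(s); print(' dp after spin',np.round([c*dp[0]+si*dp[1],-si*dp[0]+c*dp[1],dp[2]],4))
E
python3 - <<'E'
from h import *
im,d=load('top'); W=cloud('top',d)
m=np.zeros((420,560),bool); m[215:245,195:240]=1
m&=(W[...,2]>.118)&(W[...,2]<.15)&(im.max(-1)<70)
p=W[m]; print(len(p)); l=cv2.fitLine(p[:,:2].astype(np.float32),cv2.DIST_HUBER,0,.01,.01).ravel(); print(l,np.degrees(np.arctan2(l[1],l[0])),p[:,0].min(),p[:,0].max())
go([.423,.271,.231],87)
E
```

```text
103
[ 0.9997346  -0.02303713  0.44619405  0.26889157] -1.3200474 0.4026754096465751 0.48287284566028665
t 0.1 pos [0.1422 0.5306 0.2303] psi 75.0 tilt -1.0 q7 -0.03 
 dp [-3.384e-01 -1.781e-01 -3.000e-04] spin -0.209 f [-0.2 -0.4  0.9] open 0.0855 grip 0.0
 dp after spin [-0.294  -0.2446 -0.0003]
```

Emit:
play_rows --pt "-0.017 -0.009 0" --pt "-0.026 -0.014 0" --pt "-0.026 -0.014 0" --pt "-0.026 -0.014 0" --pt "-0.026 -0.014 0" --pt "-0.026 -0.014 0" --pt "-0.026 -0.014 0" --pt "-0.026 -0.014 0" --pt "-0.026 -0.014 0" --pt "-0.026 -0.014 0" --pt "-0.026 -0.014 0" --pt "-0.026 -0.014 0" --pt "-0.026 -0.014 0" --pt "-0.012 -0.006 0" --pt "0 0 0" --pt "0 0 0" --pt "0 0 0" --pt "0 0 0" --spin '[0,0,0,0,0,0,0,0,0,0,0,0,0,0,-0.113,-0.113,0,0]' --gripper 0 --force 30

```text
t: 1.9
ee_pos: [0.4237, 0.2668, 0.231]
ee_rot: [-0.0, 0.018, 1.0, -0.0]
ft_force: [0.2, -0.3, 0.1]
opening: 0.0853
grip_force: 0.0
```

```bash
python3 - <<'E'
from h import *
go([.423,.2695,.106],88)
E
```

```text
t 1.9 pos [0.4237 0.2668 0.231 ] psi 87.88 tilt -1.0 q7 0.99 
 dp [0.0007 0.0026 0.125 ] spin -0.002 f [ 0.2 -0.3  0.1] open 0.0853 grip 0.0
 dp after spin [0.0007 0.0026 0.125 ]
```

Descend and pinch the lever.

Emit:
play_rows --pt "0.001 0.003 0.015" --pt "0 0 0.025" --pt "0 0 0.025" --pt "0 0 0.025" --pt "0 0 0.02" --pt "0 0 0.015" --pt "0 0 0" --pt "0 0 0" --spin '[0,0,0,0,0,0,0,0]'

```text
t: 2.7
ee_pos: [0.4234, 0.2697, 0.1065]
ee_rot: [-0.0, 0.018, 1.0, -0.0]
ft_force: [1.1, 1.0, 0.2]
opening: 0.0853
grip_force: 0.0
```

Emit:
play_rows --pt "0 0 0" --pt "0 0 0" --pt "0 0 0" --pt "0 0 0" --pt "0 0 0" --pt "0 0 0" --pt "0 0 0" --pt "0 0 0" --pt "0 0 0" --pt "0 0 0" --spin '[0,0,0,0,0,0,0,0,0,0]' --gripper 255 --force 25

```text
t: 3.7
ee_pos: [0.4235, 0.2699, 0.1067]
ee_rot: [0.0, 0.018, 1.0, 0.0]
ft_force: [-1.0, 1.4, 4.6]
opening: 0.0133
grip_force: 29.1
```

Emit:
play_rows --pt "-0.0001 -0.0042 0" --pt "-0.0001 -0.0042 0" --pt "-0.0001 -0.0042 0" --pt "-0.0001 -0.0042 0" --pt "-0.0001 -0.0042 0" --pt "-0.0001 -0.0042 0" --pt "-0.0001 -0.0042 0" --pt "-0.0001 -0.0042 0" --pt "-0.0001 -0.0042 0" --pt "-0.0001 -0.0042 0" --pt "-0.0001 -0.0042 0" --pt "-0.0001 -0.0042 0" --pt "-0.0001 -0.0042 0" --pt "-0.0001 -0.0042 0" --pt "0 0 0" --pt "0 0 0" --pt "0 0 0" --spin '[-0.05,-0.05,-0.05,-0.05,-0.05,-0.05,-0.05,-0.05,-0.05,-0.05,-0.05,-0.05,-0.05,-0.05,0,0,0]'

```text
t: 5.4
ee_pos: [0.4419, 0.2132, 0.1067]
ee_rot: [0.0, -0.325, 0.946, -0.001]
ft_force: [-1.4, -2.3, 6.1]
opening: 0.0137
grip_force: 29.4
```

```bash
python3 - <<'E'
from h import *
go([.4405,.214,.106],128.4)
E
```

```text
t 5.4 pos [0.4419 0.2132 0.1067] psi 127.95 tilt -1.0 q7 1.79 
 dp [0.0006 0.0015 0.0007] spin -0.008 f [-1.4 -2.3  6.1] open 0.0137 grip 29.4
 dp after spin [0.0006 0.0015 0.0007]
```

Open, let the lever settle, and rise clear before checking it.

Emit:
play_rows --pt "0 0 0" --pt "0 0 0" --pt "0 0 0" --pt "0 0 0" --pt "0 0 0" --pt "0 0 0" --pt "0 0 0" --pt "0 0 -0.015" --pt "0 0 -0.025" --pt "0 0 -0.03" --pt "0 0 -0.03" --pt "0 0 -0.025" --pt "0 0 -0.015" --pt "0 0 0" --spin '[0,0,0,0,0,0,0,0,0,0,0,0,0,0]' --gripper 0

```text
t: 6.8
ee_pos: [0.4428, 0.2152, 0.2488]
ee_rot: [0.003, -0.326, 0.945, 0.001]
ft_force: [-0.6, -0.5, -0.6]
opening: 0.0855
grip_force: 0.0
```

```bash
python3 - <<'E'
from h import *
go([.5575,-.2445,.246],45)
E
```

```text
t 6.8 pos [0.4428 0.2152 0.2488] psi 128.06 tilt -1.0 q7 1.77 
 dp [ 0.1931 -0.4327  0.0021] spin 1.45 f [-0.6 -0.5 -0.6] open 0.0855 grip 0.0
 dp after spin [-0.4062 -0.244   0.0021]
```

Emit:
play_rows --pt "0.006 -0.0135 0" --pt "0.012 -0.027 0" --pt "0.012 -0.027 0" --pt "0.012 -0.027 0" --pt "0.012 -0.027 0" --pt "0.012 -0.027 0" --pt "0.012 -0.027 0" --pt "0.012 -0.027 0" --pt "0.012 -0.027 0" --pt "0.012 -0.027 0" --pt "0.012 -0.027 0" --pt "0.012 -0.027 0" --pt "0.012 -0.027 0" --pt "0.012 -0.027 0" --pt "0.012 -0.027 0" --pt "0.012 -0.027 0" --pt "0.006 -0.0135 0" --pt "0 0 0" --spin '[0,0,0,0,0,0,0,0,0,0,0,0,0,0,0,0,0,0]'

```text
t: 8.6
ee_pos: [0.5552, -0.2465, 0.2448]
ee_rot: [-0.001, -0.324, 0.946, 0.0]
ft_force: [-0.6, 0.9, -0.5]
opening: 0.0855
grip_force: 0.0
```

Emit:
play_rows --pt "0 0 0" --pt "0 0 0" --pt "0 0 0" --pt "0 0 0" --pt "0 0 0" --pt "0 0 0" --pt "0 0 0" --pt "0 0 0" --pt "0 0 0" --pt "0 0 0" --pt "0 0 0" --pt "0 0 0" --pt "0 0 0" --spin '[0.06,0.13,0.13,0.13,0.13,0.13,0.13,0.13,0.13,0.13,0.13,0.09,0]'

```text
t: 9.9
ee_pos: [0.5566, -0.2413, 0.2458]
ee_rot: [-0.001, 0.381, 0.924, 0.001]
ft_force: [0.4, 0.3, 0.4]
opening: 0.0851
grip_force: 0.0
```

```bash
python3 - <<'E'
from h import *
go([.5575,-.2445,.246],45)
im,d=snap('top'); W=cloud('top',d)
m=np.zeros((420,560),bool); m[205:250,190:240]=1
m&=(W[...,2]>.12)&(W[...,2]<.15)&(im.max(-1)<70)
p=W[m]; l=cv2.fitLine(p[:,:2].astype(np.float32),cv2.DIST_HUBER,0,.01,.01).ravel(); print(len(p),l,np.degrees(np.arctan2(l[1],l[0]))+180)
m=np.zeros((420,560),bool); m[195:235,185:240]=1
m&=(W[...,2]>.06)&(W[...,2]<.09); q=W[m][:,:2].astype(np.float32)
print(len(q),cv2.minAreaRect(q*1000)); l=cv2.fitLine(q,cv2.DIST_HUBER,0,.01,.01).ravel();print(np.degrees(np.arctan2(l[1],l[0])))
s,_=snap('side'); cv2.imwrite('pics/s1.png',np.hstack([cv2.resize(im[190:250,180:250,::-1],(350,300),interpolation=2),cv2.resize(s[150:330,250:450,::-1],(333,300))]))
E
```

```text
t 9.9 pos [ 0.5566 -0.2413  0.2458] psi 45.15 tilt -1.0 q7 1.42 
 dp [-0.0029 -0.0016 -0.0002] spin 0.003 f [0.4 0.3 0.4] open 0.0851 grip 0.0
 dp after spin [-0.0029 -0.0016 -0.0002]
88 [0.7714808  0.6362526  0.45165074 0.22047423] 219.51295
258 ((507.52972412109375, 264.8433837890625), (148.18292236328125, 38.26526641845703), 82.63734436035156)
82.283394
```

View pics/s1.png

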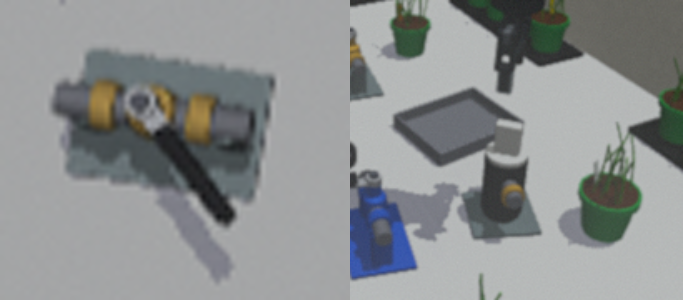

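The lever measures about 46° open and has stayed put. The gripper is above the strainer. Descend and pinch the grip.

Emit:
play_rows --pt "-0.003 -0.0015 0.01" --pt "0 0 0.02" --pt "0 0 0.025" --pt "0 0 0.025" --pt "0 0 0.017" --pt "0 0 0.01" --pt "0 0 0" --pt "0 0 0" --spin '[0,0,0,0,0,0,0,0]'

```text
t: 10.8
ee_pos: [0.5577, -0.2475, 0.1397]
ee_rot: [0.0, 0.383, 0.924, -0.0]
ft_force: [0.4, 0.8, 0.6]
opening: 0.0854
grip_force: 0.0
```

Emit:
play_rows --pt "0 0 0" --pt "0 0 0" --pt "0 0 0" --pt "0 0 0" --pt "0 0 0" --pt "0 0 0" --pt "0 0 0" --pt "0 0 0" --pt "0 0 0" --pt "0 0 0" --spin '[0,0,0,0,0,0,0,0,0,0]' --gripper 255 --force 25

```text
t: 11.8
ee_pos: [0.5579, -0.247, 0.1397]
ee_rot: [0.0, 0.383, 0.924, 0.0]
ft_force: [0.9, 1.6, 2.6]
opening: 0.0178
grip_force: 27.6
```

Emit:
play_rows --pt "0 0 -0.005" --pt "0 0 -0.01" --pt "0 0 -0.015" --pt "0 0 -0.015" --pt "0 0 -0.015" --pt "0 0 -0.015" --pt "0 0 -0.015" --pt "0 0 -0.015" --pt "0 0 -0.01" --pt "0 0 -0.005" --pt "0 0 0" --pt "0 0 0" --pt "0 0 0" --spin '[0,0,0,0,0,0,0,0,0,0,0,0,0]'

```text
t: 13.1
ee_pos: [0.557, -0.2468, 0.2583]
ee_rot: [-0.001, 0.383, 0.924, 0.0]
ft_force: [0.2, 0.1, -1.4]
opening: 0.0176
grip_force: 26.9
```

```bash
python3 - <<'E'
from h import *
go([.562,-.005,.260],96.86)
E
```

```text
t 13.1 pos [ 0.557  -0.2468  0.2583] psi 44.98 tilt -1.0 q7 1.42 
 dp [ 0.1675  0.1745 -0.0015] spin -0.905 f [ 0.2  0.1 -1.4] open 0.0176 grip 26.9
 dp after spin [-0.0338  0.2395 -0.0015]
```

Emit:
play_rows --pt "0 0 0" --pt "0 0 0" --pt "0 0 0" --pt "0 0 0" --pt "0 0 0" --pt "0 0 0" --pt "0 0 0" --pt "0 0 0" --pt "0 0 0" --pt "0 0 0" --pt "0 0 0" --spin '[-0.05,-0.1,-0.1,-0.1,-0.1,-0.1,-0.1,-0.1,-0.1,-0.055,0]'

```text
t: 14.2
ee_pos: [0.5571, -0.2471, 0.2586]
ee_rot: [-0.001, -0.059, 0.998, 0.0]
ft_force: [0.4, -0.7, -1.4]
opening: 0.0178
grip_force: 27.0
```

Emit:
play_rows --pt "-0.0014 0.01 0" --pt "-0.0028 0.02 0" --pt "-0.0028 0.02 0" --pt "-0.0028 0.02 0" --pt "-0.0028 0.02 0" --pt "-0.0028 0.02 0" --pt "-0.0028 0.02 0" --pt "-0.0028 0.02 0" --pt "-0.0028 0.02 0" --pt "-0.0028 0.02 0" --pt "-0.0028 0.02 0" --pt "-0.0028 0.02 0" --pt "-0.0014 0.01 0" --pt "0 0 0" --pt "0 0 0" --pt "0 0 0" --spin '[0,0,0,0,0,0,0,0,0,0,0,0,0,0,0,0]'

```text
t: 15.8
ee_pos: [0.5621, -0.0068, 0.2594]
ee_rot: [-0.0, -0.058, 0.998, -0.001]
ft_force: [-0.0, 0.4, -1.7]
opening: 0.0179
grip_force: 27.0
```

```bash
python3 - <<'E'
from h import *
go([.562,-.005,.116],96.86)
im,d=snap('top');s,d2=snap('side'); cv2.imwrite('pics/s2.png',np.hstack([cv2.resize(im[150:250,230:330,::-1],(350,350),interpolation=2),cv2.resize(s[100:300,200:400,::-1],(350,350))]))
E
```

```text
t 15.8 pos [ 0.5621 -0.0068  0.2594] psi 96.67 tilt -1.0 q7 1.8 
 dp [-1.000e-04  2.000e-03  1.434e-01] spin -0.003 f [-0.   0.4 -1.7] open 0.0179 grip 27.0
 dp after spin [-1.000e-04  2.000e-03  1.434e-01]
```

View pics/s2.png

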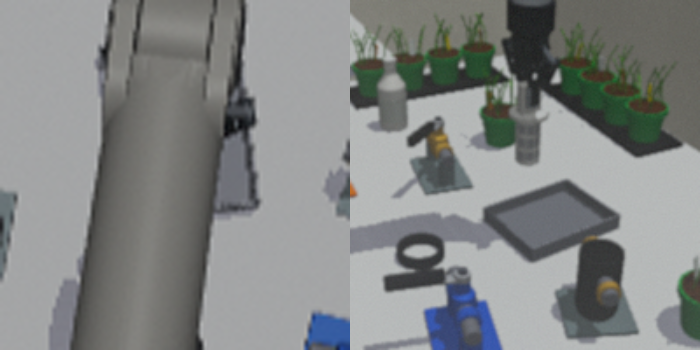

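The strainer hangs upright in the fingers over the near part of the tray. In the side crop its flange is near (530,115) and its lower end near (527,160). I'll lower it inside the tray, then swing the grip over the near wall along an arc so the wall tips it.

Emit:
play_rows --pt "0 0.002 0.01" --pt "0 0 0.02" --pt "0 0 0.025" --pt "0 0 0.025" --pt "0 0 0.025" --pt "0 0 0.02" --pt "0 0 0.013" --pt "0 0 0.005" --pt "0 0 0" --pt "0 0 0" --spin '[0,0,0,0,0,0,0,0,0,0]'

```text
t: 16.9
ee_pos: [0.5629, -0.0031, 0.1172]
ee_rot: [0.001, -0.06, 0.998, -0.0]
ft_force: [0.4, -0.2, -1.2]
opening: 0.0175
grip_force: 26.9
```

Emit:
play_rows --pt "0.005 0 0" --pt "0.006 0 0" --pt "0.005 0 0" --pt "0.006 0 -0.0006" --pt "0.006 0 -0.0006" --pt "0.006 0 -0.0006" --pt "0.006 0 0.0004" --pt "0.006 0 0.0004" --pt "0.006 0 0.0004" --pt "0 0 0" --spin '[0,0,0,0,0,0,0,0,0,0]'

```text
t: 17.9
ee_pos: [0.5092, -0.0093, 0.1169]
ee_rot: [-0.001, -0.059, 0.998, 0.0]
ft_force: [1.7, 0.0, 0.8]
opening: 0.0178
grip_force: 27.2
```

A push of 1.7 N shows wall contact, so I continue the arc.

Emit:
play_rows --pt "0.006 0 0.0015" --pt "0.006 0 0.0015" --pt "0.006 0 0.0015" --pt "0.0056 0 0.0025" --pt "0.0056 0 0.0025" --pt "0.0056 0 0.0025" --pt "0.0055 0 0.0035" --pt "0.0055 0 0.0035" --pt "0 0 0" --pt "0 0 0" --spin '[0,0,0,0,0,0,0,0,0,0]'

```text
t: 18.9
ee_pos: [0.4633, -0.0145, 0.0972]
ee_rot: [-0.002, -0.06, 0.998, 0.0]
ft_force: [0.6, -0.3, -0.7]
opening: 0.0175
grip_force: 27.1
```

```bash
python3 - <<'E'
from h import *
go([.46,-.01,.1],96.86)
im,d=snap('top');s,d2=snap('side'); cv2.imwrite('pics/s3.png',cv2.resize(s[100:300,200:400,::-1],(500,500)))
E
```

```text
t 18.9 pos [ 0.4633 -0.0145  0.0972] psi 96.84 tilt -1.0 q7 1.83 
 dp [ 0.0028  0.0049 -0.0028] spin -0.0 f [ 0.6 -0.3 -0.7] open 0.0175 grip 27.1
 dp after spin [ 0.0028  0.0049 -0.0028]
```

View pics/s3.png

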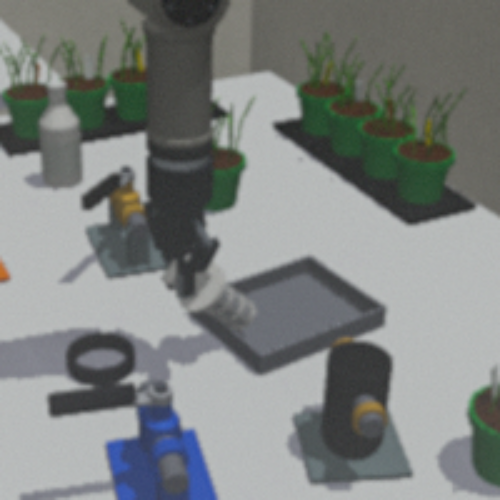

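The strainer is tipped well in the fingers, its lower end over the near tray wall at crop (245,315). I'll firm the grip, raise it, and move its lower end to the tray's middle.

Emit:
play_rows --pt "0 0 0" --pt "0 0 0" --pt "0 0 -0.005" --pt "0 0 -0.01" --pt "0 0 -0.015" --pt "0 0 -0.02" --pt "0 0 -0.02" --pt "0 0 -0.015" --pt "0 0 -0.01" --pt "-0.005 0.001 0" --pt "-0.01 0.001 0" --pt "-0.015 0.001 0" --pt "-0.015 0.001 0" --pt "-0.015 0.001 0" --pt "-0.008 0 0" --pt "-0.004 0 0" --pt "0 0 0" --pt "0 0 0" --pt "0 0 0" --pt "0 0 0" --spin '[0,0,0,0,0,0,0,0,0,0,0,0,0,0,0,0,0,0,0,0]' --force 60

```text
t: 21.0
ee_pos: [0.5354, -0.0011, 0.1931]
ee_rot: [0.0, -0.059, 0.998, 0.0]
ft_force: [-0.5, -0.3, -1.0]
opening: 0.0171
grip_force: 62.3
```

```bash
python3 - <<'E'
from h import *
go([.5356,-.0084,.19],96.86)
s,d=snap('side'); W=cloud('side',d); o=robot.observe(); p0=o['ee_pos']+[0,0,.019]
hsv=cv2.cvtColor(s,cv2.COLOR_RGB2HSV)
L=W-p0
m=(W[...,2]>.07)&(np.linalg.norm(L,axis=-1)<.17)&(W[...,2]<p0[2]+.03)&(L@np.array([.707,.08,-.707])>.045)
n,lab,st,_=cv2.connectedComponentsWithStats(m.astype(np.uint8)); m=lab==1+st[1:,4].argmax()
P=W[m]; e=np.array([.993,.119]); a=np.c_[(P[:,:2]-[.622,.002])@e,P[:,2]]
print(len(P),'tray-x, z ranges',a.min(0),a.max(0)); 
l=cv2.fitLine(a[(L[m]@np.array([.707,.08,-.707])>.05)].astype(np.float32),cv2.DIST_HUBER,0,.01,.01).ravel(); print(l,'tilt from vertical',np.degrees(np.arctan2(abs(l[0]),abs(l[1]))))
im,d=snap('top')
c=s.copy(); c[m]=c[m]//2+np.array([127,0,0],np.uint8)
cv2.imwrite('pics/s4.png',np.hstack([cv2.resize(s[80:280,200:400,::-1],(400,400)),cv2.resize(c[80:280,200:400,::-1],(400,400))]))
E
```

```text
t 21.0 pos [ 0.5354 -0.0011  0.1931] psi 96.82 tilt -1.0 q7 1.8 
 dp [ 0.0007 -0.0073  0.0031] spin -0.001 f [-0.5 -0.3 -1. ] open 0.0171 grip 62.3
 dp after spin [ 0.0007 -0.0073  0.0031]
215 tray-x, z ranges [-0.05814785  0.11976587] [0.0171867  0.18647172]
[ 0.6897856  -0.7240137  -0.0184218   0.15067333] tilt from vertical 43.61314
```

View pics/s4.png

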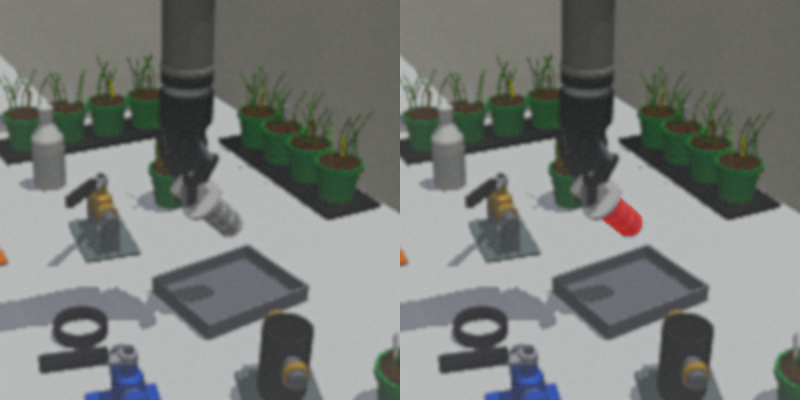

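The strainer hangs about 44° from upright, mesh end down at left-crop (230,225) and over the tray's middle, about 0.12 m above the bench. Nothing else has moved, so I hand the job in.

```bash
python3 -c "
from rig import robot
print(robot.job_done())"
```

```text
the job is handed in; nothing more can be done
None
```

I handed the job in at about 21 s with the lever at about 46° and the strainer held still over the middle of the tray, tipped about 44° with its lower end roughly 12 cm up; no verdict came back.

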